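# Open the annealing chest whose lid may be caught

### The job

Lift the steel dip mould off the lid of the annealing chest and stand it upright in the middle of the clear near half of the firebrick slab. Then, before moving the slide catch, tug the lid up by its bar handle to learn whether it is caught; if it is, let the lid back down, slide the catch all the way to the other end of its guides, and take the handle again. Raise the lid about 40 degrees and finish while still gripping the handle and holding the lid open there; leave everything else where it stands.

Things in the scene. Friction and masses are not known exactly. Their poses are not given: they have to be found in the camera images.
- chest: annealing chest, grey steel box 220 (its x) x 240 (its y) x 110 mm high, fixed to the bench. Origin: centre of its underside; its -x side is the front, facing roughly the robot, +y is its left as the robot sees it. The top is a fixed front deck 35 mm deep (top 110 mm up) and behind it the paler bare-metal lid (top also 110 mm up), hinged along the back edge
- lid (a joint): angle of the lid, rad; 0 shut, grows as the front edge rises, stop at 1.05. The lid weighs 0.4 to 0.75 kg and falls shut when let go (2 to 4 N at the handle to lift). A hook inside, which cannot be seen and whose place has nothing to do with where the catch tab stands, may hold it: a caught lid has about 4 mm of play at the handle (about 0.025 rad) and then stops hard; a free lid simply rises. Pull with no more than about 10 N over the weight
- lid_handle (a point): middle of the lid's bar handle: a round steel bar 12 mm thick along the chest's y axis, 100 mm long between its two legs, its axis 45 mm above the lid; point axes as the lid's, which at 0 are the chest's. In the chest's frame it is at x -45, y +25, z 155 mm when shut
- lid_hinge (a point): on the hinge line of the lid, at x +107, y 0, z 100 mm in the chest's frame; the line runs along the chest's y axis. The handle's middle lies 152 mm before and 55 mm above it when shut
- catch (a joint): slide catch travel, m; starts at 0 (right end of its guides, chest -y), whether or not the hook is caught; grows as the tab slides along chest +y to 0.035 (the stop). Sliding it all the way pushes the hidden hook clear. It takes 2 to 5 N and stays where it is left
- catch_tab (a point): centre of the upper part of the catch's upright steel tab, which is 14 x 14 mm and stands 36 mm up from the front deck; this point is 24 mm above the deck. It starts at x -92.5, y -90 mm in the chest's frame, 134 mm above the bench
- mould: dark steel dip mould: round, 48 mm across, 66 mm high, with a rim 52 mm across over the top 6 mm; 0.4 to 0.65 kg; loose, standing on the rear part of the lid. Origin: centre of its underside, z up
- slab: pale firebrick slab 230 (its x) x 130 (its y) x 40 mm, fixed on the bench to one side of the chest (left or right). Origin: centre of its underside; a glass animal stands on its far (+x) half
- slab_spot (a point): middle of the clear near half of the slab's top face, 50 mm towards slab -x from the slab's middle, 40 mm above the bench
- tray: dark steel tray 220 x 130 x 30 mm with small things in it, fixed on the bench on the side of the chest opposite the slab; not part of the job. Origin: centre of its underside
- figure: small clear glass animal on a 55 x 40 mm glass base, 76 mm tall, loose, standing on the far half of the firebrick slab; origin: centre of its underside
- wood_block: dark wooden block 60 x 45 x 40 mm, loose in the steel tray; origin: centre of its underside
- cork_puck: cork disc 48 mm across, 20 mm high, loose in the steel tray; origin: centre of its underside
- jacks: steel jacks (spring tongs) with two wooden grips, 215 mm long, 50 mm wide, 12 mm high, lying on the bench to the left behind the chest; its x axis runs along it
- jar: amber glass jar with steel cap, 64 mm across, 100 mm high, on the bench to the right behind the chest; origin: centre of its underside
- tin: open steel tin, 80 mm across, 85 mm high, on the bench behind the chest; origin: centre of its underside

How it is judged (in metres and radians):
On the way, in this order (a step that is already met when the one before it is completed fails the run):
1. the mould stands upright on the near half of the slab, let go, with the lid still shut and the catch not yet slid (horizontal distance between mould and slab_spot below 0.04 m and z of mould in the frame of slab between 0.034 and 0.046 m and angle between mould's own z axis and vertical below 0.12 rad and linear speed of mould below 0.03 m/s and contact force between the fingers and mould below 0.1 N and value of joint lid below 0.01 rad and value of joint catch below 0.005 m), for 0.2 s.
2. the lid is tugged upwards with the fingers while the catch has not been slid (value of joint lid above 0.014 rad and value of joint catch below 0.005 m and contact force between the fingers and lid above 0.5 N), for 0.1 s.
At the end, for the whole second after the job is handed in: The lid stands still between 0.5 and 0.9 rad (29 to 52 degrees), held by the fingers (over 1 N) and not propped on the mould, which stands upright on the slab within 40 mm of slab_spot, let go (horizontal distance between mould and slab_spot below 0.04 m and z of mould in the frame of slab between 0.034 and 0.046 m and angle between mould's own z axis and vertical below 0.12 rad and linear speed of mould below 0.03 m/s and contact force between each of the fingers, lid and mould below 0.1 N and value of joint lid between 0.5 and 0.9 rad and velocity of joint lid between -0.1 and 0.1 rad/s and contact force between the fingers and lid above 1 N); the arm keeps its last pose, push and grip.
It fails at once if the mould is tipped over (more than 0.6 rad) (angle between mould's own z axis and vertical above 0.6 rad).
It fails at once if a bystander is shifted by more than 40 mm or the glass animal by more than 25 mm or tipped (distance of any of wood_block, cork_puck, jacks, jar, tin from where it was at the start of the episode above 0.04 m or distance of figure from where it was at the start of the episode above 0.025 m or angle between figure's own z axis and vertical above 0.4 rad).
It also fails if it takes over 72 s, if anything falls off the work surface, if the arm or the gripper's body presses on something with over 40 N, if the wrist force passes 120 N, or if a joint passes its speed limit or range.

### The arm

A 6-joint arm with a two-finger parallel gripper is mounted at the origin on the work surface. World frame = base frame: x ahead of the robot, y to its left, z up, the work surface at z = 0. Lengths are in mm, angles in rad, forces in N, time in s.
With the tool pointing down it reaches from about 275 to 975 mm from the base axis. Payload 8.4 kg.
Tool frame: the origin (TCP) lies midway between the tips of the shut fingers; the grasp point (between the pads) lies 19 mm behind it; z points along the fingers, y is the line along which they close (so a half turn about z gives the same grasp; the last joint's range is limited). The gripper opens to 92 mm and grips with 3 to 60 N. Pads are 20 mm wide; open, the fingers measure 128 mm over their backs; the gripper's body (75 mm by 189 mm) begins 69 mm behind the grasp point.
Start: joints at [-1.335, 0.353, 1.633, -0, 1.155, -0.002], TCP at [147.226, -607.414, 214.583] pointing down, gripper open.
Joint ranges: [-2.63, 2.63], [-0.92, 2.1], [0.06, 2.66], [-1.3, 4.44], [0, 2.69], [-3.02, 3.02]. Speed limits (rad/s): [2.22, 2.22, 2.79, 3.14, 3.14, 3.14].

### API

Orientations are given as [roll, pitch, yaw] about the fixed x, y, z axes, in that order (R = Rz(yaw) Ry(pitch) Rx(roll)).
In Python, from plant import bot gives the robot as it stands.
- The arm moves only by the tool apply_moves, never from a script. Its argument "moves" is a list of rows, each an object with "slide": the shift along the tool's x, y, z in m, a list of three; "dr": the turn, a rotation vector about the tool's x, y, z in degrees, a list of three. A call has 1 to 5 rows; each row shifts and turns the commanded pose from where the row before left it, along the tool's axes as they then stand; what a row does not reach is not made up. A row lasts 1/10 s, in which the tool goes at most 50 mm and 8.59 degrees, less where a joint would pass 70% of its speed; a pose out of reach is approached as far as the arm can. A call with a gripper value outside its range is refused whole. "grip" is the opening, from 0 (shut) to 1 (fully open), set as the call begins (left out, the last holds). The fingers move at their own pace and stop on an object; "force" is the grip in N (left out, the last holds). Time passes only in rows, so rows that do not move let the fingers close. It gives the time, the measured TCP pose, the force and the opening at its end, in the units of the state.
- bot.observe(): the state, without advancing time (a new reading comes with each control period).
- bot.read_camera(name): name is "scene" or "top" or "wrist"; returns (picture, depth): 480x640x3 uint8, red, green, blue; 480x640 float32, mm along the optical axis (not along the pixel's ray), 0 where there is no reading.
- bot.camera_model(name): a dict with "vertical_fov" (degrees; the focal length in pixels is half the picture's height over the tangent of half this angle, whatever the lens; pixels are square), "cx", "cy" (the principal point, pixels), "k1" (the pictures are not rectified: a ray, as slopes to the right and down, at radius r is drawn at 1 + k1 r^2 times it, then the intrinsics apply), "T" (4x4, takes a point from camera to world coordinates); the wrist camera has in their place "mount" (4x4, takes a point from camera to tool coordinates, whose origin is the TCP and whose axes are the flange's). Camera axes: x right, y up, looking along -z (the intrinsics and any distortion apply to the point x, -y, -z); pixel columns grow to the right and rows downward; lengths in mm; the calibration is good to about 2 mm. A picture is of the moment at which its call begins: read the wrist's pose just before it. camera_model takes no time and is no camera call.
- bot.sign_off(): hands the job in, once; it reports no verdict.
Trained networks look in the newest picture that a camera, given by its name, has taken for a name from the list of things; names that differ only in an ending like _2 or _b are one class to them, and where a whole thing is asked for, a point or a joint stands for the part that bears it (a point fixed in the world has none). Each returns a list of dicts, best first, with "confidence" (0 to 1); they miss things now and then, are a little off and sometimes report something else, mostly with a low value. They report only what shows in the picture. A call takes as long as a camera call.
- bot.spot_in(name, camera): "extent" ([centre column, centre row, width, height] in pixels, round what is visible of it).
- bot.spot_point(name, camera): "xy" ([column, row] in pixels: a listed point, or the origin of a listed thing).
The state is a dict: "clock": time; "joint_positions": joint angles; "joint_velocities": joint speeds; "joint_efforts": joint torques, N m; "eef_pos": TCP position; "ee_rot": TCP orientation; "wrist_force": force on the tool from outside, world axes, zero at the start; "wrist_torque": the same for the moment, N m; "opening": finger opening in mm.
Only numpy, scipy, OpenCV 4.12 (cv2) and the standard library are available. Lean on these libraries where they do the work, as an engineer would, in place of code of your own. Each camera call takes 0.05 s, during which the arm holds its last target. There are 200 camera calls.

## Working session

There is one attempt and no reset: what is moved stays moved. The work goes in short steps, Python scripts to look and compute and a tool call to move; the robot and the scene stay as the last step left them, time stands still between calls to the robot, and variables do not carry over. Pictures are saved under pics/ and viewed, on a budget of 10 in all, crops included, one or two more only if the job needs it, and the job is handed in when it is done.

Besides the shell and the picture viewer there is one more tool, called as name([rows], argument=value, ...), one row to a line, values as JSON. apply_moves: Moves the arm, as the interface text tells. Its arguments: {"type":"object","properties":{"moves":{"type":"array"},"grip":{"type":"number"},"force":{"type":"number"}},"required":["moves"]}

```bash
ls; mkdir -p pics; cat > h.py <<'E'
import numpy as np, cv2
from scipy.spatial.transform import Rotation as R
from plant import bot
def cam(n,st=None):
    m=bot.camera_model(n); f=240/np.tan(np.radians(m["vertical_fov"])/2)
    if "T" in m: T=np.array(m["T"])
    else:
        st=st or bot.observe(); W=np.eye(4); W[:3,:3]=R.from_euler('xyz',st["ee_rot"]).as_matrix(); W[:3,3]=st["eef_pos"]; T=W@np.array(m["mount"])
    return m,f,T
def ray(n,uv,st=None):
    m,f,T=cam(n,st); p=np.array([(uv[0]-m["cx"])/f,(uv[1]-m["cy"])/f]); q=p.copy()
    for _ in range(20): q=p/(1+m["k1"]*(q@q))
    return T[:3,3], T[:3,:3]@np.array([q[0],-q[1],-1])
def at_z(n,uv,z,st=None):
    o,d=ray(n,uv,st); return o+d*(z-o[2])/d[2]
def at_d(n,uv,dep,st=None):
    o,d=ray(n,uv,st); return o+d*dep
def proj(n,P,st=None):
    m,f,T=cam(n,st); c=np.linalg.inv(T)@np.r_[P,1]; q=np.array([c[0],-c[1]])/-c[2]; q=q*(1+m["k1"]*(q@q)); return q*f+[m["cx"],m["cy"]]
E
python3 - <<'E'
from h import *
a,da=bot.read_camera("scene"); b,db=bot.read_camera("top")
cv2.imwrite("pics/1.png",cv2.resize(a[:,:,::-1],None,fx=1,fy=1)); cv2.imwrite("pics/2.png",b[:,:,::-1])
st=bot.observe(); print(st)
for n,z in [("mould",110),("slab_spot",40),("slab",0),("chest",0),("lid_handle",155),("lid_hinge",100),("catch_tab",134),("figure",40)]:
  for c,D in (("top",db),("scene",da)):
    for r in bot.spot_point(n,c)[:2]:
      u=r["xy"]; 
      print(n,c,round(r["confidence"],2),np.round(u),at_z(c,u,z).round(1))
E
```

```text
pics
{'clock': 0.1, 'joint_positions': array([-1.33539538e+00,  3.53609676e-01,  1.63402470e+00, -8.27132612e-06,
        1.15522346e+00, -2.41596201e-03]), 'joint_velocities': array([ 0.00028715, -0.00072204, -0.00325885,  0.00177802,  0.00122987,
        0.00170738]), 'joint_efforts': array([-5.22690189e-04, -5.94907379e+01, -3.34927511e+01,  6.98355795e-02,
        1.83872657e-02, -4.77928711e-05]), 'eef_pos': array([ 147.124049  , -606.98651826,  213.93455294]), 'ee_rot': array([-3.14032746e+00,  4.50644598e-06,  2.37820254e-01]), 'wrist_force': array([-0.37615653, -0.28307756,  1.15503059]), 'wrist_torque': array([0.04163083, 0.04083257, 0.07981757]), 'opening': 92.22990566175432}
mould top 0.82 [290. 242.] [608.8  69.5 110. ]
mould scene 0.79 [349. 235.] [605.8  71.7 110. ]
mould scene 0.62 [416. 188.] [522.9 273.8 110. ]
slab_spot top 0.74 [503. 336.] [ 453.6 -324.2   40. ]
slab_spot top 0.6 [321. 270.] [570.7  14.5  40. ]
slab_spot scene 0.6 [169. 251.] [ 461.7 -321.5   40. ]
slab top 0.58 [491. 304.] [ 516.1 -314.3    0. ]
slab top 0.31 [305. 281.] [553.6  45.3   0. ]
slab scene 0.58 [179. 274.] [ 504.7 -313.5    0. ]
chest top 0.64 [317. 271.] [574.2  22.9   0. ]
chest scene 0.7 [320. 258.] [567.8  17.8   0. ]
lid_handle top 0.66 [300. 281.] [535.2  48.1 155. ]
lid_handle scene 0.82 [325. 201.] [529.7  42.  155. ]
lid_hinge top 0.76 [321. 202.] [684.1  16.8 100. ]
lid_hinge scene 0.9 [341. 272.] [686.1  24.6 100. ]
catch_tab top 0.53 [371. 313.] [487.2 -71.1 134. ]
catch_tab scene 0.6 [272. 206.] [488.2 -70.8 134. ]
figure top 0.59 [499. 270.] [ 576.5 -320.4   40. ]
figure scene 0.76 [176. 289.] [ 573.3 -324.4   40. ]
```

View pics/2.png

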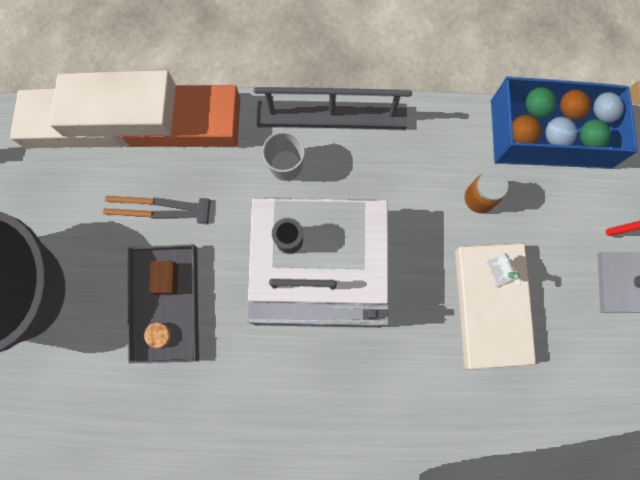

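View pics/1.png

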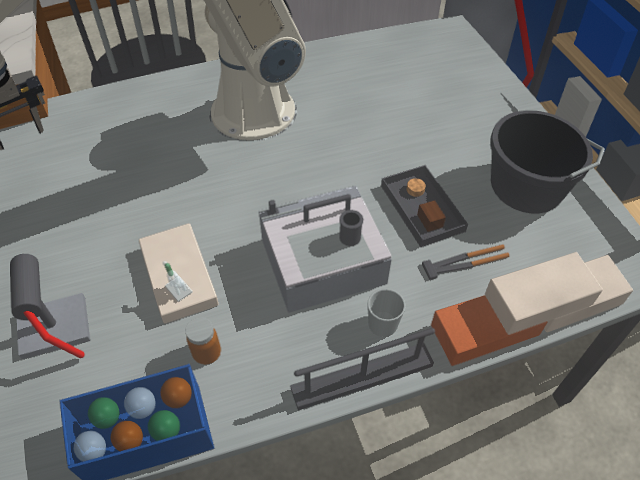

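```bash
cat > m.py <<'E'
from h import *
def cloud(c):
    im,D=bot.read_camera(c); m,f,T=cam(c)
    v,u=np.mgrid[0:480,0:640]; pts=np.stack([u.ravel(),v.ravel()],1).astype(np.float64)
    p=(pts-[m["cx"],m["cy"]])/f; q=p.copy()
    for _ in range(15): q=p/(1+m["k1"]*(q**2).sum(1,keepdims=True))
    d=D.ravel()[:,None].astype(float)
    X=np.hstack([q[:,:1]*d,-q[:,1:]*d,-d])@T[:3,:3].T+T[:3,3]
    return X[d[:,0]>0]
def rect(X,lo,hi,box):
    s=X[(X[:,2]>lo)&(X[:,2]<hi)&(X[:,0]>box[0])&(X[:,0]<box[1])&(X[:,1]>box[2])&(X[:,1]<box[3])]
    return len(s),s[:,2].mean().round(1),cv2.minAreaRect(s[:,:2].astype(np.float32))
E
python3 - <<'E'
from m import *
for c in ("top","scene"):
    X=cloud(c); print(c)
    print("slab",rect(X,33,47,(350,640,-420,-230)))
    print("chest",rect(X,104,116,(420,720,-130,170)))
    print("mould",rect(X,169,185,(570,650,20,120)))
    print("handle",rect(X,148,168,(500,562,-30,120)))
    print("tab",rect(X,128,155,(440,515,-110,-30)))
    print("figure",rect(X,55,130,(530,640,-380,-260)))
E
```

```text
top
slab (7603, np.float64(40.1), ((511.14385986328125, -315.380859375), (231.7296142578125, 133.16323852539062), 3.9333553314208984))
chest (15470, np.float64(110.8), ((578.472900390625, 19.576309204101562), (220.20306396484375, 240.48849487304688), 0.0255944412201643))
mould (762, np.float64(176.6), ((611.6278076171875, 70.18276977539062), (49.311851501464844, 51.08015823364258), 18.521060943603516))
handle (492, np.float64(160.1), ((533.7964477539062, 43.7188720703125), (12.089454650878906, 109.82554626464844), 0.27355390787124634))
tab (85, np.float64(145.0), ((485.85601806640625, -71.21466064453125), (13.380528450012207, 14.190738677978516), 0.7472978830337524))
figure (403, np.float64(92.2), ((569.1559448242188, -321.7007141113281), (63.277278900146484, 23.850265502929688), 23.21463966369629))
scene
slab (4088, np.float64(40.7), ((512.4560546875, -315.5843811035156), (233.94570922851562, 131.0792999267578), 3.664302110671997))
chest (7244, np.float64(110.3), ((578.5473022460938, 18.597801208496094), (241.4431915283203, 226.1680450439453), 89.70893096923828))
mould (382, np.float64(176.1), ((613.7767333984375, 68.56609344482422), (51.73655700683594, 51.09359359741211), 11.977544784545898))
handle (272, np.float64(158.4), ((536.9491577148438, 42.990211486816406), (111.26277160644531, 16.08538818359375), 88.58760833740234))
tab (57, np.float64(140.2), ((489.059326171875, -71.5967025756836), (16.020004272460938, 14.79175090789795), 9.126398086547852))
figure (309, np.float64(89.7), ((573.0389404296875, -324.08837890625), (61.11945343017578, 23.89298439025879), 27.591720581054688))
```

apply_moves([
  {"slide":[0,0,-0.03],"dr":[0,0,6.8]},
  {"slide":[0,0,-0.03],"dr":[0,0,6.83]},
  {"slide":[0.026,-0.037,0],"dr":[0,0,0]},
  {"slide":[0.026,-0.037,0],"dr":[0,0,0]},
  {"slide":[0.026,-0.037,0],"dr":[0,0,0]},
], grip=1, force=30)

```text
clock: 1.5
eef_pos: [225.7, -495.3, 274.7]
ee_rot: [3.141, -0.0, -0.001]
wrist_force: [0.5, -0.1, -0.8]
opening: 91.6
```

apply_moves([
  {"slide":[0.026,-0.038,0],"dr":[0,0,0]},
  {"slide":[0.026,-0.038,0],"dr":[0,0,0]},
  {"slide":[0.026,-0.038,0],"dr":[0,0,0]},
  {"slide":[0.026,-0.038,0],"dr":[0,0,0]},
  {"slide":[0.026,-0.038,0],"dr":[0,0,0]},
])

```text
clock: 2.0
eef_pos: [356.0, -304.8, 274.9]
ee_rot: [3.141, -0.001, -0.0]
wrist_force: [0.7, -0.8, -0.2]
opening: 91.7
```

apply_moves([
  {"slide":[0.026,-0.038,0],"dr":[0,0,0]},
  {"slide":[0.026,-0.038,0],"dr":[0,0,0]},
  {"slide":[0.026,-0.038,0],"dr":[0,0,0]},
  {"slide":[0.026,-0.038,0],"dr":[0,0,0]},
  {"slide":[0.026,-0.038,0],"dr":[0,0,0]},
])

```text
clock: 2.5
eef_pos: [486.1, -114.7, 274.9]
ee_rot: [3.141, -0.001, 0.0]
wrist_force: [0.6, -0.9, -0.2]
opening: 92.0
```

apply_moves([
  {"slide":[0.026,-0.038,0],"dr":[0,0,0]},
  {"slide":[0.026,-0.038,0],"dr":[0,0,0]},
  {"slide":[0.026,-0.038,0],"dr":[0,0,0]},
  {"slide":[0.026,-0.038,0],"dr":[0,0,0]},
  {"slide":[0.021,-0.032,0],"dr":[0,0,0]},
])

```text
clock: 3.0
eef_pos: [611.4, 69.8, 274.6]
ee_rot: [-3.141, -0.0, 0.001]
wrist_force: [0.9, -0.1, -0.9]
opening: 91.9
```

```bash
python3 - <<'E'
from m import *
st=bot.observe(); X=cloud("wrist")
print(len(X),rect(X,169,185,(570,650,20,120)))
print("handle",rect(X,152,168,(500,560,-30,120)), st["eef_pos"])
a,_=bot.read_camera("wrist"); cv2.imwrite("pics/3.png",a[:,:,::-1])
E
```

```text
305927 (3603, np.float64(175.5), ((614.1297607421875, 73.9154052734375), (51.292266845703125, 50.88094711303711), 2.1692769527435303))
handle (1761, np.float64(158.4), ((536.5339965820312, 47.47321701049805), (11.164833068847656, 109.51165008544922), 0.1314292848110199)) [611.41260665  69.82162221 274.57905418]
```

View pics/3.png

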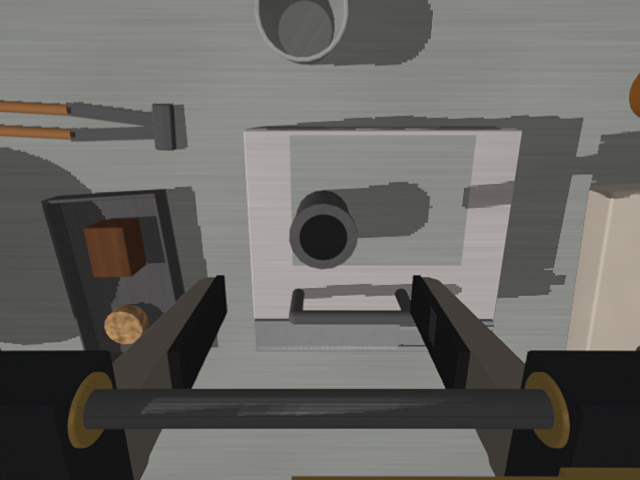

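apply_moves([
  {"slide":[0.001,-0.001,0.045],"dr":[0,0,0]},
  {"slide":[0,0,0.045],"dr":[0,0,0]},
  {"slide":[0,0,0.04],"dr":[0,0,0]},
  {"slide":[0,0,0.02],"dr":[0,0,0]},
  {"slide":[0,0,0.005],"dr":[0,0,0]},
])

```text
clock: 3.6
eef_pos: [609.0, 67.6, 116.9]
ee_rot: [3.141, 0.005, -0.0]
wrist_force: [0.3, 0.6, 0.9]
opening: 92.0
```

apply_moves([
  {"slide":[0,0,0],"dr":[0,0,0]},
  {"slide":[0,0,0],"dr":[0,0,0]},
  {"slide":[0,0,0],"dr":[0,0,0]},
  {"slide":[0,0,0],"dr":[0,0,0]},
  {"slide":[0,0,0],"dr":[0,0,0]},
], grip=0, force=30)

```text
clock: 4.1
eef_pos: [611.8, 68.8, 120.5]
ee_rot: [-3.141, -0.002, -0.0]
wrist_force: [-0.4, 4.8, 4.0]
opening: 54.1
```

apply_moves([
  {"slide":[0,0,0],"dr":[0,0,0]},
  {"slide":[0,0,0],"dr":[0,0,0]},
  {"slide":[0,0,0],"dr":[0,0,0]},
])

```text
clock: 4.4
eef_pos: [612.0, 69.2, 120.4]
ee_rot: [-3.141, -0.002, 0.0]
wrist_force: [-0.3, 3.5, 6.9]
opening: 50.3
```

apply_moves([
  {"slide":[0,0,0],"dr":[0,0,0]},
  {"slide":[0,0,0],"dr":[0,0,0]},
  {"slide":[0,0,0],"dr":[0,0,0]},
  {"slide":[0,0,0],"dr":[0,0,0]},
])

```text
clock: 4.8
eef_pos: [611.9, 69.2, 120.4]
ee_rot: [-3.141, -0.001, 0.0]
wrist_force: [0.1, 4.2, 5.0]
opening: 49.9
```

apply_moves([
  {"slide":[0,0,-0.005],"dr":[0,0,0]},
  {"slide":[0,0,-0.01],"dr":[0,0,0]},
  {"slide":[0,0,-0.02],"dr":[0,0,0]},
  {"slide":[0,0,-0.025],"dr":[0,0,0]},
  {"slide":[0,0,0],"dr":[0,0,0]},
])

```text
clock: 5.3
eef_pos: [613.1, 68.5, 182.7]
ee_rot: [-3.141, -0.005, -0.0]
wrist_force: [2.4, 0.3, -5.6]
opening: 50.0
```

```bash
python3 - <<'E'
from m import *
st=bot.observe(); print(st["eef_pos"],st["wrist_force"],st["opening"])
a,_=bot.read_camera("wrist"); b,_=bot.read_camera("scene")
o=np.hstack([cv2.resize(a,(480,360)),cv2.resize(b[130:330,220:420],(320,360))]); cv2.imwrite("pics/4.png",o[:,:,::-1])
E
```

```text
[613.07959397  68.4704602  182.71103429] [ 2.36195151  0.3306955  -5.64179099] 50.01310199718567
```

View pics/4.png

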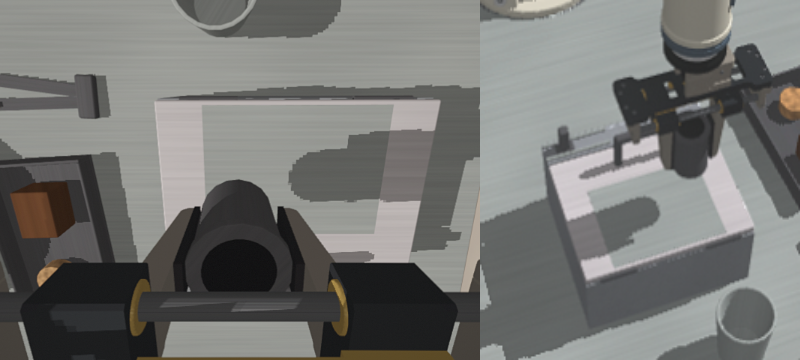

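apply_moves([
  {"slide":[0,0.01,-0.018],"dr":[0,0,0]},
  {"slide":[-0.01,0.025,0],"dr":[0,0,0]},
  {"slide":[-0.015,0.04,0],"dr":[0,0,0]},
  {"slide":[-0.016,0.04,0],"dr":[0,0,0]},
  {"slide":[-0.016,0.04,0],"dr":[0,0,0]},
])

```text
clock: 5.9
eef_pos: [552.3, -87.5, 195.7]
ee_rot: [-3.141, 0.003, 0.001]
wrist_force: [0.5, -0.1, -6.7]
opening: 50.5
```

apply_moves([
  {"slide":[-0.016,0.04,0],"dr":[0,0,0]},
  {"slide":[-0.016,0.04,0],"dr":[0,0,0]},
  {"slide":[-0.016,0.04,0],"dr":[0,0,0]},
  {"slide":[-0.016,0.04,0],"dr":[0,0,0]},
  {"slide":[-0.016,0.04,0],"dr":[0,0,0]},
])

```text
clock: 6.4
eef_pos: [472.3, -287.4, 195.9]
ee_rot: [-3.14, 0.002, -0.0]
wrist_force: [0.4, -0.3, -7.0]
opening: 49.7
```

apply_moves([
  {"slide":[-0.01,0.025,0],"dr":[0,0,0]},
  {"slide":[-0.004,0.008,0],"dr":[0,0,0]},
  {"slide":[0,0,0],"dr":[0,0,0]},
  {"slide":[0,0,0],"dr":[0,0,0]},
])

```text
clock: 6.8
eef_pos: [460.0, -318.4, 196.6]
ee_rot: [-3.14, 0.001, -0.0]
wrist_force: [-0.2, -0.7, -5.6]
opening: 50.1
```

apply_moves([
  {"slide":[0.001,0,0.04],"dr":[0,0,0]},
  {"slide":[0,0,0.04],"dr":[0,0,0]},
  {"slide":[0,0,0.035],"dr":[0,0,0]},
  {"slide":[0,0,0.018],"dr":[0,0,0]},
  {"slide":[0,0,0.006],"dr":[0,0,0]},
])

```text
clock: 7.3
eef_pos: [460.5, -317.1, 56.2]
ee_rot: [-3.139, 0.003, 0.002]
wrist_force: [-1.1, 0.4, -5.8]
opening: 50.3
```

apply_moves([
  {"slide":[0,0,0.003],"dr":[0,0,0]},
  {"slide":[0,0,0.002],"dr":[0,0,0]},
  {"slide":[0,0,0],"dr":[0,0,0]},
])

```text
clock: 7.6
eef_pos: [462.1, -319.6, 54.5]
ee_rot: [3.141, -0.001, 0.0]
wrist_force: [-0.2, -0.4, -7.2]
opening: 50.0
```

apply_moves([
  {"slide":[0,0,0.002],"dr":[0,0,0]},
  {"slide":[0,0,0],"dr":[0,0,0]},
])

```text
clock: 7.8
eef_pos: [461.5, -319.6, 52.1]
ee_rot: [3.141, -0.001, -0.0]
wrist_force: [-0.2, 0.3, -5.6]
opening: 49.7
```

apply_moves([
  {"slide":[0,0,0.001],"dr":[0,0,0]},
  {"slide":[0,0,0],"dr":[0,0,0]},
])

```text
clock: 8.0
eef_pos: [461.3, -319.5, 50.7]
ee_rot: [3.141, -0.0, -0.0]
wrist_force: [0.1, -0.5, -6.3]
opening: 50.3
```

apply_moves([
  {"slide":[0,0,0.001],"dr":[0,0,0]},
  {"slide":[0,0,0],"dr":[0,0,0]},
])

```text
clock: 8.2
eef_pos: [461.8, -319.6, 50.5]
ee_rot: [3.141, -0.001, -0.0]
wrist_force: [-2.4, 1.3, 3.9]
opening: 50.1
```

apply_moves([
  {"slide":[0,0,0],"dr":[0,0,0]},
  {"slide":[0,0,0],"dr":[0,0,0]},
  {"slide":[0,0,0],"dr":[0,0,0]},
  {"slide":[0,0,0],"dr":[0,0,0]},
  {"slide":[0,0,0],"dr":[0,0,0]},
], grip=1)

```text
clock: 8.7
eef_pos: [461.3, -319.5, 49.6]
ee_rot: [3.141, -0.0, -0.0]
wrist_force: [0.2, 0.3, 0.8]
opening: 87.7
```

apply_moves([
  {"slide":[0,0,-0.01],"dr":[0,0,0]},
  {"slide":[0,0,-0.03],"dr":[0,0,0]},
  {"slide":[0,0,-0.04],"dr":[0,0,0]},
  {"slide":[0,0,-0.05],"dr":[0,0,0]},
  {"slide":[0,0,-0.05],"dr":[0,0,0]},
])

```text
clock: 9.2
eef_pos: [460.8, -319.1, 231.9]
ee_rot: [-3.141, 0.0, -0.0]
wrist_force: [1.3, -0.8, 0.5]
opening: 92.3
```

```bash
python3 - <<'E'
from m import *
st=bot.observe(); print(st["eef_pos"],st["joint_positions"].round(2),st["opening"])
for c in("top","scene"):
  X=cloud(c); print(c,rect(X,98,112,(400,520,-380,-250)))
a,_=bot.read_camera("scene"); cv2.imwrite("pics/5.png",a[150:360,60:440,::-1])
E
```

```text
[ 460.78392216 -319.1494485   231.91990684] [-0.61  0.24  1.75 -0.    1.15  0.96] 92.31684263604431
top (76, np.float64(105.3), ((461.4627380371094, -295.47998046875), (8.698488235473633, 34.7234992980957), 89.73802185058594))
scene (353, np.float64(105.9), ((463.1089172363281, -317.7344970703125), (55.248809814453125, 49.773014068603516), 8.083610534667969))
```

View pics/5.png

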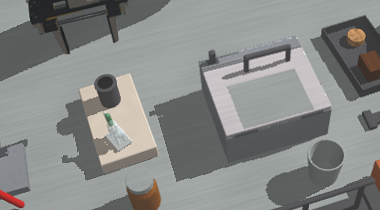

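apply_moves([
  {"slide":[0,0,-0.01],"dr":[0,0,-8.4]},
  {"slide":[0,0,0],"dr":[0,0,-8.4]},
  {"slide":[0,0,0],"dr":[0,0,-8.4]},
  {"slide":[0,0,0],"dr":[0,0,-8.4]},
  {"slide":[0,0,0],"dr":[0,0,-8.4]},
])

```text
clock: 9.85
eef_pos: [460.5, -318.9, 238.3]
ee_rot: [-3.139, 0.0, 0.739]
wrist_force: [-0.5, 0.7, -0.9]
opening: 91.8
```

apply_moves([
  {"slide":[0,0,0],"dr":[0,0,-8.4]},
  {"slide":[0,0,0],"dr":[0,0,-8.4]},
  {"slide":[0,0,0],"dr":[0,0,-8.4]},
  {"slide":[0,0,0],"dr":[0,0,-8.4]},
  {"slide":[0,0,0],"dr":[0,0,-8.4]},
])

```text
clock: 10.35
eef_pos: [460.4, -318.9, 238.2]
ee_rot: [-3.139, -0.001, 1.472]
wrist_force: [-0.1, 0.7, -0.7]
opening: 92.0
```

apply_moves([
  {"slide":[0,0,0],"dr":[0,0,-6]},
  {"slide":[0.036,0.007,0],"dr":[0,0,0]},
  {"slide":[0.04,0.008,0],"dr":[0,0,0]},
  {"slide":[0.04,0.008,0],"dr":[0,0,0]},
  {"slide":[0.04,0.008,0],"dr":[0,0,0]},
])

```text
clock: 10.85
eef_pos: [491.4, -161.8, 238.3]
ee_rot: [-3.14, -0.001, 1.57]
wrist_force: [0.9, -0.1, -0.0]
opening: 91.9
```

apply_moves([
  {"slide":[0.04,0.008,0],"dr":[0,0,0]},
  {"slide":[0.04,0.008,0],"dr":[0,0,0]},
  {"slide":[0.04,0.008,0],"dr":[0,0,0]},
  {"slide":[0.04,0.008,0],"dr":[0,0,0]},
  {"slide":[0.04,0.008,0],"dr":[0,0,0]},
])

```text
clock: 11.35
eef_pos: [531.5, 38.2, 238.4]
ee_rot: [-3.14, 0.0, 1.571]
wrist_force: [0.6, -0.2, 0.1]
opening: 91.9
```

apply_moves([
  {"slide":[0.007,0.003,0.03],"dr":[0,0,0]},
  {"slide":[0,0,0.035],"dr":[0,0,0]},
  {"slide":[0,0,0.025],"dr":[0,0,0]},
  {"slide":[0,0,0.01],"dr":[0,0,0]},
  {"slide":[0,0,0.002],"dr":[0,0,0]},
])

```text
clock: 11.85
eef_pos: [534.0, 43.4, 135.9]
ee_rot: [-3.138, 0.0, 1.571]
wrist_force: [0.4, -0.3, 0.6]
opening: 92.0
```

apply_moves([
  {"slide":[0,0,0],"dr":[0,0,0]},
  {"slide":[0,0,0],"dr":[0,0,0]},
  {"slide":[0,0,0],"dr":[0,0,0]},
  {"slide":[0,0,0],"dr":[0,0,0]},
  {"slide":[0,0,0],"dr":[0,0,0]},
], grip=0, force=30)

```text
clock: 12.35
eef_pos: [535.6, 43.5, 138.1]
ee_rot: [3.141, -0.0, 1.571]
wrist_force: [0.1, 0.4, -0.1]
opening: 53.9
```

apply_moves([
  {"slide":[0,0,0],"dr":[0,0,0]},
  {"slide":[0,0,0],"dr":[0,0,0]},
  {"slide":[0,0,0],"dr":[0,0,0]},
  {"slide":[0,0,0],"dr":[0,0,0]},
  {"slide":[0,0,0],"dr":[0,0,0]},
])

```text
clock: 12.85
eef_pos: [535.1, 43.6, 137.5]
ee_rot: [-3.141, -0.0, 1.571]
wrist_force: [-11.4, 1.2, 3.3]
opening: 13.9
```

apply_moves([
  {"slide":[0,-0.001,0],"dr":[0,0,0]},
  {"slide":[0,0,0],"dr":[0,0,0]},
])

```text
clock: 13.05
eef_pos: [533.8, 43.6, 137.5]
ee_rot: [-3.141, 0.0, 1.571]
wrist_force: [-3.3, -0.4, 0.2]
opening: 10.9
```

apply_moves([
  {"slide":[0,0,-0.0015],"dr":[0,0,0]},
  {"slide":[0,0,0],"dr":[0,0,0]},
])

```text
clock: 13.25
eef_pos: [534.3, 43.6, 139.0]
ee_rot: [-3.142, 0.0, 1.571]
wrist_force: [0.4, -0.4, -3.4]
opening: 11.0
```

apply_moves([
  {"slide":[0,0,-0.0015],"dr":[0,0,0]},
  {"slide":[0,0,0],"dr":[0,0,0]},
  {"slide":[0,0,0],"dr":[0,0,0]},
])

```text
clock: 13.55
eef_pos: [534.9, 43.6, 140.7]
ee_rot: [3.14, -0.0, 1.571]
wrist_force: [3.4, 0.2, -4.1]
opening: 10.9
```

apply_moves([
  {"slide":[0,0.001,-0.001],"dr":[0,0,0]},
  {"slide":[0,0,0],"dr":[0,0,0]},
])

```text
clock: 13.75
eef_pos: [535.2, 43.6, 141.4]
ee_rot: [-3.141, -0.0, 1.571]
wrist_force: [2.7, -0.4, -6.8]
opening: 11.2
```

apply_moves([
  {"slide":[0,0,-0.001],"dr":[0,0,0]},
  {"slide":[0,0,0],"dr":[0,0,0]},
])

```text
clock: 13.95
eef_pos: [535.2, 43.5, 141.7]
ee_rot: [-3.141, 0.0, 1.571]
wrist_force: [5.9, 0.1, -14.8]
opening: 10.9
```

The force climbed to about 15 N at about 4 mm of travel, so the lid is caught. I'll let it back down.

apply_moves([
  {"slide":[0,0,0.002],"dr":[0,0,0]},
  {"slide":[0,-0.001,0.002],"dr":[0,0,0]},
  {"slide":[0,0,0.001],"dr":[0,0,0]},
  {"slide":[0,0,0],"dr":[0,0,0]},
])

```text
clock: 14.35
eef_pos: [533.7, 43.5, 137.6]
ee_rot: [-3.141, 0.0, 1.571]
wrist_force: [-1.8, -0.4, -2.6]
opening: 10.8
```

apply_moves([
  {"slide":[0,0,0],"dr":[0,0,0]},
  {"slide":[0,0,0],"dr":[0,0,0]},
  {"slide":[0,0,0],"dr":[0,0,0]},
  {"slide":[0,0,0],"dr":[0,0,0]},
  {"slide":[0,0,0],"dr":[0,0,0]},
], grip=0.6)

```text
clock: 14.85
eef_pos: [534.4, 43.5, 137.7]
ee_rot: [3.141, -0.0, 1.571]
wrist_force: [0.4, -0.2, -1.4]
opening: 48.7
```

apply_moves([
  {"slide":[0,0,-0.02],"dr":[0,0,0]},
  {"slide":[0,0,-0.04],"dr":[0,0,0]},
  {"slide":[-0.02,-0.01,-0.01],"dr":[0,0,0]},
  {"slide":[-0.04,-0.02,0],"dr":[0,0,0]},
  {"slide":[-0.04,-0.018,0],"dr":[0,0,0]},
], grip=0.6)

```text
clock: 15.35
eef_pos: [486.0, -57.1, 208.2]
ee_rot: [3.14, 0.0, 1.573]
wrist_force: [-0.2, -0.5, -0.0]
opening: 55.0
```

apply_moves([
  {"slide":[-0.04,0,0],"dr":[0,0,0]},
  {"slide":[-0.012,0,0],"dr":[0,0,0]},
  {"slide":[0,0,0],"dr":[0,0,0]},
  {"slide":[0,0,0],"dr":[0,0,0]},
  {"slide":[0,0,0],"dr":[0,0,0]},
], grip=0)

```text
clock: 15.85
eef_pos: [486.4, -107.3, 207.4]
ee_rot: [-3.141, -0.0, 1.572]
wrist_force: [-0.5, -0.9, 0.6]
opening: 17.2
```

apply_moves([
  {"slide":[0,0,0.04],"dr":[0,0,0]},
  {"slide":[0,0,0.03],"dr":[0,0,0]},
  {"slide":[0,0,0.015],"dr":[0,0,0]},
  {"slide":[0,0,0],"dr":[0,0,0]},
  {"slide":[0,0,0],"dr":[0,0,0]},
])

```text
clock: 16.35
eef_pos: [486.6, -107.6, 122.8]
ee_rot: [-3.141, -0.0, 1.572]
wrist_force: [0.9, -0.2, 0.5]
opening: 0.7
```

```bash
python3 - <<'E'
from m import *
st=bot.observe(); print(st["eef_pos"],st["opening"])
a,_=bot.read_camera("wrist"); b,_=bot.read_camera("scene")
o=np.hstack([cv2.resize(a,(480,360)),cv2.resize(b[150:290,220:380],(320,360))]); cv2.imwrite("pics/6.png",o[:,:,::-1])
E
```

```text
[ 486.59170787 -107.62496701  122.84503857] 0.6696490206718573
```

View pics/6.png

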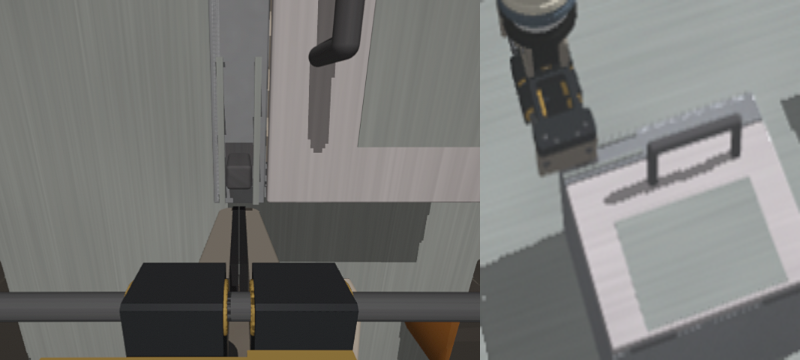

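apply_moves([
  {"slide":[0.01,0,0],"dr":[0,0,0]},
  {"slide":[0.008,0,0],"dr":[0,0,0]},
  {"slide":[0.006,0,0],"dr":[0,0,0]},
  {"slide":[0.006,0,0],"dr":[0,0,0]},
  {"slide":[0.006,0,0],"dr":[0,0,0]},
])

```text
clock: 16.95
eef_pos: [486.6, -72.0, 122.9]
ee_rot: [3.141, 0.0, 1.571]
wrist_force: [0.0, -2.0, 2.4]
opening: 0.6
```

apply_moves([
  {"slide":[0.005,0,0],"dr":[0,0,0]},
  {"slide":[0.005,0,0],"dr":[0,0,0]},
  {"slide":[0.004,0,0],"dr":[0,0,0]},
  {"slide":[0.001,0,0],"dr":[0,0,0]},
  {"slide":[0,0,0],"dr":[0,0,0]},
])

```text
clock: 17.45
eef_pos: [486.1, -57.1, 122.4]
ee_rot: [-3.141, -0.0, 1.571]
wrist_force: [-0.5, -0.5, -0.3]
opening: -0.0
```

apply_moves([
  {"slide":[0.002,0,0],"dr":[0,0,0]},
  {"slide":[0,0,0],"dr":[0,0,0]},
])

```text
clock: 17.65
eef_pos: [486.1, -55.4, 122.4]
ee_rot: [-3.141, -0.0, 1.571]
wrist_force: [0.8, -1.9, 0.2]
opening: 0.1
```

apply_moves([
  {"slide":[0.002,0,0],"dr":[0,0,0]},
  {"slide":[0,0,0],"dr":[0,0,0]},
])

```text
clock: 17.85
eef_pos: [486.1, -53.4, 122.4]
ee_rot: [-3.141, -0.0, 1.571]
wrist_force: [0.4, -2.3, -0.3]
opening: 0.1
```

apply_moves([
  {"slide":[0.002,0,0],"dr":[0,0,0]},
  {"slide":[0,0,0],"dr":[0,0,0]},
])

```text
clock: 18.05
eef_pos: [486.1, -52.6, 122.5]
ee_rot: [-3.141, 0.002, 1.572]
wrist_force: [-0.9, -10.5, -0.3]
opening: 0.5
```

apply_moves([
  {"slide":[0.001,0,0],"dr":[0,0,0]},
  {"slide":[0,0,0],"dr":[0,0,0]},
])

```text
clock: 18.25
eef_pos: [486.1, -52.4, 122.5]
ee_rot: [-3.141, 0.004, 1.572]
wrist_force: [-0.8, -16.0, -0.5]
opening: 0.4
```

Force rose hard at the predicted travel, so this is the stop. I'll back off and return above the handle.

apply_moves([
  {"slide":[-0.012,0,0],"dr":[0,0,0]},
  {"slide":[0,0,-0.03],"dr":[0,0,0]},
  {"slide":[0,0,-0.045],"dr":[0,0,0]},
  {"slide":[0,0,-0.01],"dr":[0,0,0]},
  {"slide":[0.03,0.015,0],"dr":[0,0,0]},
])

```text
clock: 18.75
eef_pos: [501.6, -34.0, 209.6]
ee_rot: [3.138, 0.0, 1.568]
wrist_force: [1.2, 0.5, 0.4]
opening: 0.4
```

apply_moves([
  {"slide":[0.04,0.018,0],"dr":[0,0,0]},
  {"slide":[0.035,0.014,0],"dr":[0,0,0]},
  {"slide":[0,0,0],"dr":[0,0,0]},
  {"slide":[0,0,0],"dr":[0,0,0]},
], grip=0.6)

```text
clock: 19.15
eef_pos: [532.8, 43.2, 206.8]
ee_rot: [-3.14, -0.0, 1.573]
wrist_force: [-0.7, -0.1, -0.2]
opening: 30.1
```

```bash
python3 - <<'E'
from m import *
for c in("top","scene","wrist"):
  X=cloud(c); s=X[(X[:,2]>128)&(X[:,2]<155)&(abs(X[:,0]-487)<16)&(X[:,1]>-120)&(X[:,1]<15)]
  print(c,len(s),s.mean(0) if len(s) else 0)
print(bot.observe()["eef_pos"])
E
```

```text
top 0 0
scene 61 [490.04126511 -37.93313638 140.93342194]
wrist 0 0
[532.61267125  41.745404   207.20592601]
```

apply_moves([
  {"slide":[0.002,0.0015,0],"dr":[0,0,0]},
  {"slide":[0,0,0],"dr":[0,0,0]},
  {"slide":[0,0,0.035],"dr":[0,0,0]},
  {"slide":[0,0,0.026],"dr":[0,0,0]},
  {"slide":[0,0,0.009],"dr":[0,0,0]},
], grip=0.6)

```text
clock: 19.8
eef_pos: [533.2, 44.1, 135.4]
ee_rot: [-3.138, 0.0, 1.57]
wrist_force: [-0.3, 0.2, 0.2]
opening: 54.7
```

apply_moves([
  {"slide":[0,0,0],"dr":[0,0,0]},
  {"slide":[0,0,0],"dr":[0,0,0]},
  {"slide":[0,0,0],"dr":[0,0,0]},
  {"slide":[0,0,0],"dr":[0,0,0]},
  {"slide":[0,0,0],"dr":[0,0,0]},
], grip=0, force=30)

```text
clock: 20.3
eef_pos: [535.2, 44.6, 138.3]
ee_rot: [3.14, -0.0, 1.571]
wrist_force: [0.3, 0.9, -0.7]
opening: 17.4
```

apply_moves([
  {"slide":[0,0,0],"dr":[0,0,0]},
  {"slide":[0,0,0],"dr":[0,0,0]},
  {"slide":[0,0,0],"dr":[0,0,0]},
])

```text
clock: 20.6
eef_pos: [533.7, 44.6, 138.0]
ee_rot: [-3.14, 0.0, 1.571]
wrist_force: [-5.0, -0.0, 6.8]
opening: 11.3
```

apply_moves([
  {"slide":[0,0,-0.002],"dr":[0,0,0]},
  {"slide":[0,0.001,-0.002],"dr":[0,0,0]},
  {"slide":[0,0.001,-0.002],"dr":[0,0,0]},
  {"slide":[0,0,0],"dr":[0,0,0]},
])

```text
clock: 21.0
eef_pos: [535.8, 44.6, 143.3]
ee_rot: [-3.139, 0.0, 1.571]
wrist_force: [-4.7, 1.5, -2.6]
opening: 11.0
```

apply_moves([
  {"slide":[0,0.002,-0.005],"dr":[0,0,0]},
  {"slide":[0,0.0025,-0.005],"dr":[0,0,0]},
  {"slide":[0,0.0025,-0.005],"dr":[0,0,0]},
  {"slide":[0,0.0028,-0.005],"dr":[0,0,0]},
  {"slide":[0,0.0028,-0.005],"dr":[0,0,0]},
])

```text
clock: 21.5
eef_pos: [548.1, 44.5, 168.7]
ee_rot: [-3.138, 0.0, 1.571]
wrist_force: [-6.2, 0.8, -1.1]
opening: 10.9
```

apply_moves([
  {"slide":[0,0.0031,-0.0047],"dr":[0,0,0]},
  {"slide":[0,0.0032,-0.0047],"dr":[0,0,0]},
  {"slide":[0,0.0034,-0.0045],"dr":[0,0,0]},
  {"slide":[0,0.0035,-0.0044],"dr":[0,0,0]},
  {"slide":[0,0,0],"dr":[0,0,0]},
])

```text
clock: 22.0
eef_pos: [561.2, 44.6, 187.7]
ee_rot: [-3.138, -0.0, 1.571]
wrist_force: [-11.2, 1.3, 4.7]
opening: 10.7
```

apply_moves([
  {"slide":[0,0.0028,-0.0048],"dr":[0,0,0]},
  {"slide":[0,0.0034,-0.0046],"dr":[0,0,0]},
  {"slide":[0,0.0038,-0.0042],"dr":[0,0,0]},
  {"slide":[0,0.004,-0.004],"dr":[0,0,0]},
  {"slide":[0,0,0],"dr":[0,0,0]},
])

```text
clock: 22.5
eef_pos: [577.4, 44.6, 205.6]
ee_rot: [3.141, -0.0, 1.571]
wrist_force: [-6.5, 1.7, 1.1]
opening: 11.0
```

apply_moves([
  {"slide":[0,0.0042,-0.0037],"dr":[0,0,0]},
  {"slide":[0,0.0043,-0.0037],"dr":[0,0,0]},
  {"slide":[0,0.0045,-0.0034],"dr":[0,0,0]},
  {"slide":[0,0.0045,-0.0033],"dr":[0,0,0]},
  {"slide":[0,0,0],"dr":[0,0,0]},
])

```text
clock: 23.0
eef_pos: [594.8, 44.6, 220.0]
ee_rot: [3.141, -0.0, 1.571]
wrist_force: [-7.5, 0.6, 6.2]
opening: 11.0
```

apply_moves([
  {"slide":[0,0.0015,-0.0025],"dr":[0,0,0]},
  {"slide":[0,0.0015,-0.0025],"dr":[0,0,0]},
  {"slide":[0,0,0],"dr":[0,0,0]},
  {"slide":[0,0,0],"dr":[0,0,0]},
])

```text
clock: 23.4
eef_pos: [598.6, 44.6, 223.1]
ee_rot: [3.139, -0.0, 1.571]
wrist_force: [5.5, 0.7, -12.9]
opening: 11.2
```

```bash
python3 - <<'E'
from m import *
st=bot.observe(); print(st["eef_pos"],st["wrist_force"],st["opening"],np.abs(st["joint_velocities"]).max())
for c in("top","scene"):
  X=cloud(c); s=X[(X[:,0]>560)&(X[:,0]<690)&(((X[:,1]>-85)&(X[:,1]<-45))|((X[:,1]>115)&(X[:,1]<135)))&(X[:,2]>100)&(X[:,2]<230)]
  A=np.polyfit(s[:,0],s[:,2],1); print(c,len(s),"lid",np.degrees(np.arctan(-A[0])),np.std(s[:,2]-np.polyval(A,s[:,0])))
  print(rect(X,98,112,(400,520,-380,-250)))
print("fig",rect(X,55,130,(530,640,-380,-260)))
a,_=bot.read_camera("scene"); cv2.imwrite("pics/7.png",a[:,:,::-1])
E
```

```text
[598.648938    44.6127473  223.08820945] [  5.47903972   0.74654265 -12.90732126] 11.248922148981258 0.005688588345795709
top 1506 lid 38.06158180870625 1.4982959491809258
(676, np.float64(106.1), ((461.0595703125, -317.826416015625), (50.37984848022461, 51.14482116699219), 21.9832820892334))
scene 2048 lid 37.42179436063467 3.2254063844693768
(348, np.float64(106.1), ((462.58599853515625, -317.511474609375), (50.589290618896484, 52.5098876953125), 88.64996337890625))
fig (306, np.float64(90.0), ((571.88427734375, -323.6883850097656), (63.00021743774414, 24.30000114440918), 23.19171142578125))
```

View pics/7.png

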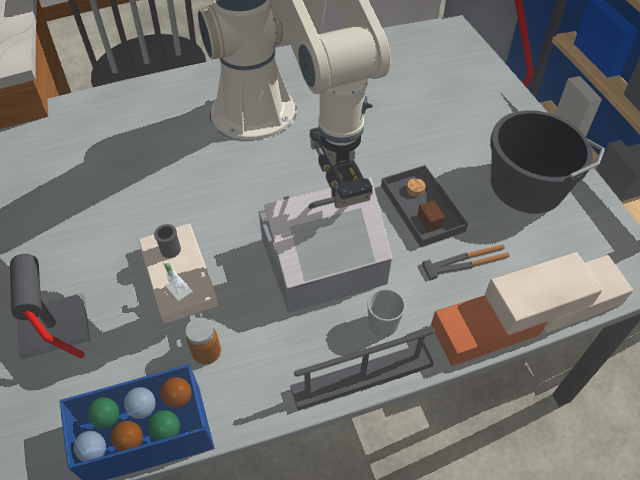

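apply_moves([
  {"slide":[0,0.0003,0.0005],"dr":[0,0,0]},
  {"slide":[0,0,0],"dr":[0,0,0]},
  {"slide":[0,0,0],"dr":[0,0,0]},
  {"slide":[0,0,0],"dr":[0,0,0]},
  {"slide":[0,0,0],"dr":[0,0,0]},
])

```text
clock: 24.05
eef_pos: [598.1, 44.6, 222.8]
ee_rot: [3.14, -0.0, 1.571]
wrist_force: [6.4, 1.6, -14.1]
opening: 10.7
```

```bash
python3 - <<'E'
from m import *
st=bot.observe(); print(st["eef_pos"],st["wrist_force"],st["opening"],np.abs(st["joint_velocities"]).max())
X=cloud("top"); s=X[(X[:,0]>560)&(X[:,0]<690)&(((X[:,1]>-85)&(X[:,1]<-45))|((X[:,1]>115)&(X[:,1]<135)))&(X[:,2]>100)&(X[:,2]<230)]
a=np.degrees(np.arctan(-np.polyfit(s[:,0],s[:,2],1)[0])); print(a)
if 33<a<46: print(bot.sign_off())
E
```

```text
[598.11473572  44.61322314 222.76030478] [  6.39979343   1.60894464 -14.08407625] 10.712896715144023 0.002186005302172134
37.84299188786914
the job is handed in; nothing more can be done
None
```

The job is handed in: the mould stands on the slab and the arm is holding the lid open at about 38°. It took about 24 s of the 72 s allowed.

- **Mould:** I moved it to the slab, where it stands upright and let go at about (462, -318). The measured slab spot is (462, -319).
- **Tug:** with the catch unmoved, the lid rose about 4 mm and then stopped hard, so it was caught. The peak was about 15 N, roughly 11 N over the lid's weight and so slightly past the 10 N guide. I let it back down.
- **Catch:** I pushed the tab until it met the stop. It travelled about 34–35 mm, confirmed by the scene camera only, because the tab was hidden from the top and wrist cameras.
- **Lid:** it rose freely once the catch was over. The top camera put it at 37.8° (0.66 rad) just before hand-in and the scene camera at 37.4° shortly before that, both inside the 29–52° band. The joints were still and the gripper was closed on the bar at about 11 mm.

Two readings did not quite match what I expected:
- **Force at the handle:** it read about 15 N at the end, well above the lid's weight. I put that down to the tool sitting about 1 mm off the handle's true arc, and a 0.5 mm correction did not reduce it.
- **Wrist camera:** it read positions 2–4 mm off the other two cameras, well within tolerance.

The glass animal measured within about 2 mm of its starting place. The other bystanders looked untouched in the last picture, but I did not measure them.

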